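# Square up a spare-parts order against the packing corner

### The arm

A 6-joint arm with a two-finger parallel gripper is mounted at the origin on the work surface. World frame = base frame: x ahead of the robot, y to its left, z up, the work surface at z = 0. Lengths are in mm, angles in rad, forces in N, time in s.
With the tool pointing down it reaches from about 350 to 775 mm from the base axis. Payload 5.5 kg.
Tool frame: the origin (TCP) lies at the very end of the fingers, on their centre line; the grasp point (between the pads) lies 19 mm behind it (hold_point_z is the distance from the TCP to the grasp point, in mm); z points along the fingers, y is the direction in which the jaws open and shut (so a half turn about z gives the same grasp; the last joint's range is limited). The gripper opens to 85 mm and grips with 20 to 120 N. Pads are 22 mm wide; open, the fingers measure 114 mm over their backs; the gripper's body (76 mm by 85 mm) begins 54 mm behind the grasp point. The pads swing forward as they close: fully open they stand 13 mm farther back than shut.
Start: joints at [1.02, 0.313, 0.046, 1.304, 0, 1.431], TCP at [229.651, 527.193, 231.323] pointing down, gripper open.
Joint ranges: [-2.76, 2.76], [-0.86, 1.69], [-1.03, 1.26], [-2.2, 2.34], [-1.47, 1.5], [-3.14, 3.14]. Speed limits (rad/s): [2.57, 2.57, 3.14, 3.14, 3.14, 3.14].

### API

Orientations are given as a unit quaternion [x, y, z, w].
In Python, from rig import * gives the robot as it stands.
- The arm moves only by the tool arm_command, never from a script. Its argument "motion" is text: rows parted by semicolons, each of 5 numbers parted by spaces: the gripper's target within -1 to 1 (fully open at 1, half-way at 0, shut at -1), then the shift along the tool's x, y, z in cm, then the turn about the tool's z in degrees. In form: gripper x y z twist; .... A call has 1 to 10 rows; each row is the pose to reach, as a shift and turn from the pose measured when the call began, along the tool's axes at that moment; what a row does not reach only later rows make up. A row lasts 1/8 s, in which the tool goes at most 62.5 mm and 10.7 degrees, less where a joint would pass 70% of its speed; a pose out of reach is approached as far as the arm can. A call with a gripper value outside its range is refused whole. The fingers move at their own pace and stop on an object; "squeeze" is the grip in N (left out, the last holds). Time passes only in rows, so rows that repeat a pose let the fingers close. It gives the time, the measured TCP pose, the force and the opening at its end, in the units of the state.
- get_obs(): the state, without advancing time (a new reading comes with each control period).
- camera(name): name is "side" or "top"; returns a dict with "frame" (384x512x3 uint8, blue, green, red), "z_map" (384x512 float32, mm along the optical axis (not along the pixel's ray), 0 where there is no reading), "intrinsics" (3x3 intrinsics, pixels), "k1" (the pictures are not rectified: a ray, as slopes to the right and down, at radius r is drawn at 1 + k1 r^2 times it, then the intrinsics apply), "world_to_cam" (4x4, takes a point from world to camera coordinates). Camera axes: x right, y down, z forward; pixel columns grow to the right and rows downward; lengths in mm; the calibration is good to about 2 mm. A picture is of the moment at which its call begins.
- finish_job(): hands the job in, once; it reports no verdict.
The state is a dict: "t": time; "joint_pos": joint angles; "qd": joint speeds; "joint_torque": joint torques, N m; "position": TCP position; "tcp_rot": TCP orientation; "force": force on the tool from outside, world axes, zero at the start; "torque": the same for the moment, N m; "grip_width": opening from 0.0 (shut) to 1.0 (fully open).
Only numpy, scipy, OpenCV 4.12 (cv2) and the standard library are available. Lean on these libraries where they do the work, as an engineer would, in place of code of your own. Each camera call takes 0.05 s, during which the arm holds its last target. There are 200 camera calls.

### The job

First push the widest carton, which is too wide to grip, across the bench until it sits fully home in the steel squaring corner, flush against both upright plates with its long side along the left plate, without lifting it off the bench. Then stack the three smaller white cartons flat on it one at a time, largest first and smallest last, each centred on the one below with its long side parallel to the long side below, setting each down gently rather than letting it drop. Leave everything else on the bench where it is, do not tip it over, and let go of the finished column.

Things in the scene. Friction and masses are not known exactly. Their poses are not given: they have to be found in the camera images.
- corner: Fixed steel squaring corner: two upright plates 30 mm high, 4 mm thick, at a right angle. Origin: where their inner faces meet, at bench level. x points away from the robot, y left. Far plate: inner face x = 0, y from 0 to -104 mm. Left plate: inner face y = 0, x from 0 to -110 mm. A flange 4 mm thick reaches 28 mm outside the plates. The base carton goes on the -x, -y side.
- base_carton: Widest white closed carton, 124 x 104 x 46 mm (x, y, z), about 0.6 kg, flat on the bench. Origin: centre of its underside; x along the 124 mm side, z up. Home, its origin is 62 mm and 52 mm from the two plates.
- carton_large: White closed carton, 88 x 66 x 44 mm (x, y, z), about 0.3 kg. Origin: centre of its underside; x along the long side, z up.
- carton_medium: White closed carton, 72 x 56 x 38 mm (x, y, z), about 0.2 kg. Origin: centre of its underside; x along the long side, z up.
- carton_small: White closed carton, 58 x 46 x 32 mm (x, y, z), about 0.13 kg. Origin: centre of its underside; x along the long side, z up.
- tamper: Bystander: standing turned-wood tamper, 54 mm diameter foot, 89 mm high. Origin: centre of its underside.
- mug: Bystander: black mug, 76 mm diameter, 88 mm high, handle on its +y side. Origin: centre of its underside.
- jar: Bystander: small amber jar with black cap, 42 mm diameter, 52 mm high. Origin: centre of its underside.
- drip_stand: Bystander: round steel drip stand, 90 mm diameter disc on a foot, 42 mm high. Origin: centre of its underside.
- portafilter: Bystander: steel portafilter head, 64 mm diameter, 34 mm high, with a wooden handle reaching 170 mm along its +x. Origin: centre of the head's underside.
Not all that is in view belongs to the job. What is shaped like the base_carton but green or purple is not meant.

How it is judged:
By the outcome, as a careful person would: the job done as asked, in the order asked, and still so for the second after the job is handed in, with the robot touching nothing.
It also fails if it takes over 72 s, if anything falls off the work surface, if the arm or the gripper's body presses on something with over 40 N, if the wrist force passes 120 N, or if a joint passes its speed limit or range.

## Working session

There is one attempt and no reset: what is moved stays moved. The work goes in short steps, Python scripts to look and compute and a tool call to move; the robot and the scene stay as the last step left them, time stands still between calls to the robot, and variables do not carry over. Pictures are saved under pics/ and viewed, about 8 in all and at most 12, crops included, and the job is handed in when it is done.

Besides the shell and the picture viewer there is one more tool, called after ">>>" as name(argument=value, ...), one argument or row to a line, values as JSON. arm_command: Moves the arm, as the interface text tells. Its arguments: {"type":"object","properties":{"motion":{"type":"string"},"squeeze":{"type":"number"}},"required":["motion"]}

```bash
mkdir -p pics; ls
cat > h.py <<'E'
from rig import *
import numpy as np, cv2
def shot(name,fn=None):
    c=camera(name)
    if fn: cv2.imwrite('pics/'+fn,c['frame'])
    return c
def cloud(c):
    K=c['intrinsics'];h,w=c['z_map'].shape
    u,v=np.meshgrid(np.arange(w),np.arange(h))
    D=np.array([c['k1'],0,0,0,0.])
    n=cv2.undistortPoints(np.stack([u,v],-1).reshape(-1,1,2).astype(np.float64),np.array(K,float),D).reshape(h,w,2)
    z=c['z_map'].astype(float)
    P=np.stack([n[...,0]*z,n[...,1]*z,z],-1)
    T=np.linalg.inv(np.array(c['world_to_cam']))
    W=P@T[:3,:3].T+T[:3,3]
    W[z==0]=np.nan
    return W
E
python3 - <<'E'
from h import *
print(get_obs())
a=shot('top');b=shot('side')
np.savez('c0.npz',t=a['frame'],s=b['frame'],wt=cloud(a),ws=cloud(b))
cv2.imwrite('pics/top0.png',cv2.resize(a['frame'],(800,600),interpolation=cv2.INTER_CUBIC));cv2.imwrite('pics/side0.png',cv2.resize(b['frame'],(800,600)))
print(a['intrinsics'],a['k1'],a['world_to_cam'],b['world_to_cam'])
E
```

```text
pics
{'t': 0.0, 'joint_pos': array([1.02040977e+00, 3.13962751e-01, 4.50165601e-02, 1.30359421e+00,
       1.97365511e-05, 1.43122061e+00]), 'qd': array([-0.00046385, -0.00048159,  0.00072814, -0.00297206, -0.00058018,
        0.00227511]), 'joint_torque': array([ 1.19476936e-04, -4.80628073e+01,  2.98533726e+01,  1.93558662e-02,
       -1.09334198e-04,  2.54487567e-06]), 'position': array([229.36008498, 526.74158486, 230.44564938]), 'tcp_rot': array([ 2.03964005e-01,  9.78978000e-01, -8.17321420e-04, -3.04191560e-04]), 'force': array([ 0.21815813, -0.31717467, -1.37801363]), 'torque': array([ 0.00549522, -0.00315698, -0.03909413]), 'grip_width': 1.0004181599259054}
[[417.89432119   0.         250.30345907]
 [  0.         417.89432119 186.45875677]
 [  0.           0.           1.        ]] 0.013330427759016146 [[-2.10286187e-02 -9.99688000e-01  1.34795909e-02  2.73982812e+00]
 [-9.92832508e-01  1.92940470e-02 -1.17946386e-01  4.82134078e+02]
 [ 1.17649510e-01 -1.58632256e-02 -9.92928472e-01  1.23407834e+03]
 [ 0.00000000e+00  0.00000000e+00  0.00000000e+00  1.00000000e+00]] [[ 8.83525733e-01 -4.68319177e-01  7.70897339e-03 -4.14197516e+02]
 [-3.38318576e-01 -6.49477449e-01 -6.80969591e-01  1.93277498e+02]
 [ 3.23917923e-01  5.99046068e-01 -7.32271116e-01  1.12913286e+03]
 [ 0.00000000e+00  0.00000000e+00  0.00000000e+00  1.00000000e+00]]
```

View pics/top0.png

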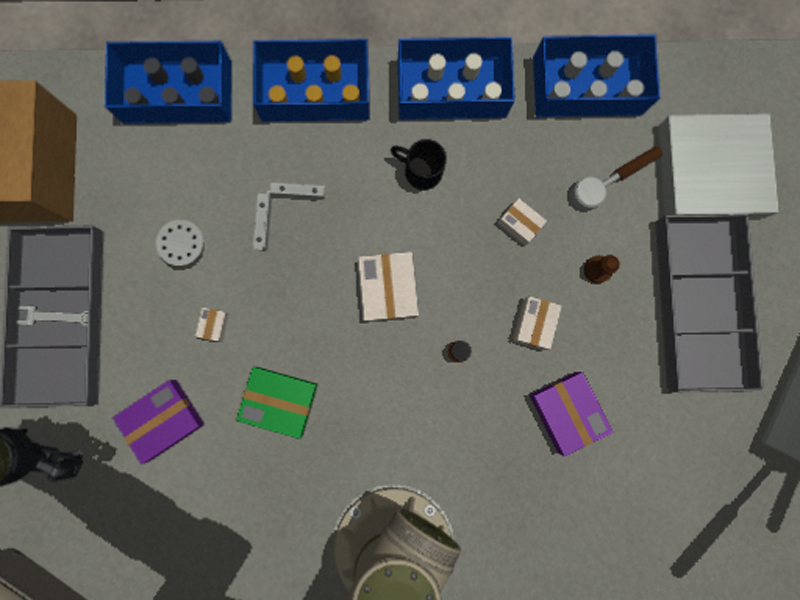

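View pics/side0.png

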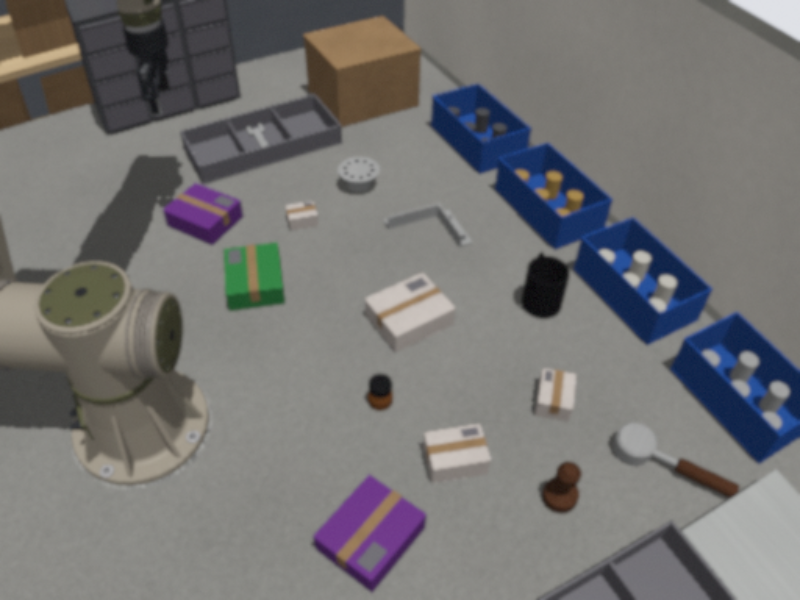

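The top view shows four white cartons: (388,287) is the widest, so it is the base. (539,323), (522,221) and (210,325) are the other three. The purple and green boxes are decoys. The corner is at about (268,193), and the jar at (458,351) stands to the lower right of the base. I'll measure these next.

```bash
cat >> h.py <<'E'
def ray_plane(c,uv,z):
    """pixels -> world at plane z"""
    uv=np.array(uv,float).reshape(-1,1,2)
    n=cv2.undistortPoints(uv,np.array(c['intrinsics'],float),np.array([c['k1'],0,0,0,0.])).reshape(-1,2)
    T=np.linalg.inv(np.array(c['world_to_cam']));d=np.c_[n,np.ones(len(n))]@T[:3,:3].T;o=T[:3,3]
    return o+d*((z-o[2])/d[:,2])[:,None]
def whites(c,zmin=20,zmax=220,box=(150,800,-450,450)):
    W=cloud(c);f=c['frame'];hsv=cv2.cvtColor(f,cv2.COLOR_BGR2HSV)
    m=(W[...,2]>zmin)&(W[...,2]<zmax)&(W[...,0]>box[0])&(W[...,0]<box[1])&(W[...,1]>box[2])&(W[...,1]<box[3])
    n,l,s,cc=cv2.connectedComponentsWithStats(m.astype(np.uint8),connectivity=4)
    out=[]
    for i in range(1,n):
        if s[i,4]<60: continue
        q=l==i;p=W[q];zt=np.percentile(p[:,2],80)
        t=q&(abs(W[...,2]-zt)<6)
        tp=ray_plane(c,np.argwhere(t)[:,::-1],zt)[:,:2]
        r=cv2.minAreaRect(tp.astype(np.float32))
        (cx,cy),(a,b),an=r
        if a<b:a,b,an=b,a,an+90
        out.append(dict(px=cc[i].round(),zt=zt.round(1),med=np.median(W[t][:,2]).round(1),c=(round(cx,1),round(cy,1)),L=round(a,1),W=round(b,1),ang=round((an+90)%180-90,1),bgr=np.median(f[t],0)))
    return out
E
python3 - <<'E'
from h import *
for n in('top','side'):
    c=shot(n);print(n)
    for o in whites(c,10,120): print(*o.values())
c=shot('top');W=cloud(c)
m=abs(W[...,2])<400
# bench height and corner region
f=c['frame'];crop=f[105:170,150:220]
cv2.imwrite('pics/corner.png',cv2.resize(crop,None,fx=9,fy=9,interpolation=cv2.INTER_NEAREST))
print('bench',np.nanmedian(W[200:230,290:300,2]))
print(np.round(W[112:162:3,160:212:4,2]).astype(int))
E
```

```text
top
[270. 103.] 84.7 86.6 (727.6, -77.7) 77.0 74.9 24.3 [25. 24. 25.]
[377. 123.] 35.3 33.9 (673.3, -401.7) 64.3 62.0 -18.1 [160. 167. 164.]
[180. 133.] 30.8 29.9 (625.5, 182.9) 113.7 107.4 -5.0 [131. 136. 134.]
[334. 141.] 39.9 38.4 (616.1, -266.6) 72.0 56.8 48.4 [163.  176.  187.5]
[115. 155.] 44.1 42.3 (583.1, 397.5) 86.6 85.2 89.0 [145. 151. 149.]
[248. 183.] 48.3 46.4 (491.5, -0.4) 124.2 103.4 4.5 [172. 187. 198.]
[385. 171.] 84.3 84.7 (520.2, -414.0) 32.4 29.4 -1.1 [18. 33. 56.]
[344. 206.] 46.1 44.3 (415.9, -286.1) 88.4 65.9 -17.7 [169. 183. 194.]
[135. 207.] 34.2 32.4 (426.3, 338.5) 58.0 47.0 -12.5 [138. 150. 170.]
[294. 225.] 53.6 52.1 (365.7, -135.3) 35.4 35.1 88.8 [44. 44. 45.]
[177. 257.] 48.0 46.2 (277.0, 212.3) 124.4 103.4 73.0 [ 61. 134.  40.]
[365. 264.] 48.4 46.6 (244.3, -340.3) 123.3 103.9 24.8 [151.  72. 126.]
[108. 267.] 48.0 46.4 (251.7, 428.0) 111.9 105.4 -58.5 [128.  49. 102.]
side
[229. 109.] 43.9 42.2 (583.5, 396.6) 89.9 87.2 62.4 [155. 156. 155.]
[132. 138.] 47.9 47.1 (250.0, 423.6) 115.1 109.4 -56.5 [130.  57. 110.]
[193. 137.] 33.0 31.9 (425.7, 335.1) 58.5
[... 4940 characters left out ...]
   2                    1                   -1
                    -3]
 [                   2                    1                   28
                    -6                   -2                   -2
                    -1                   -2                   -2
                    -3                   -1                    1
                     0]
 [                   0                   -2                    4
                    -1                    4                    1
                     1                    2                    4
                    -3                    0                    5
                     5]]<stdin>:11: RuntimeWarning: invalid value encountered in cast
```

View pics/corner.png

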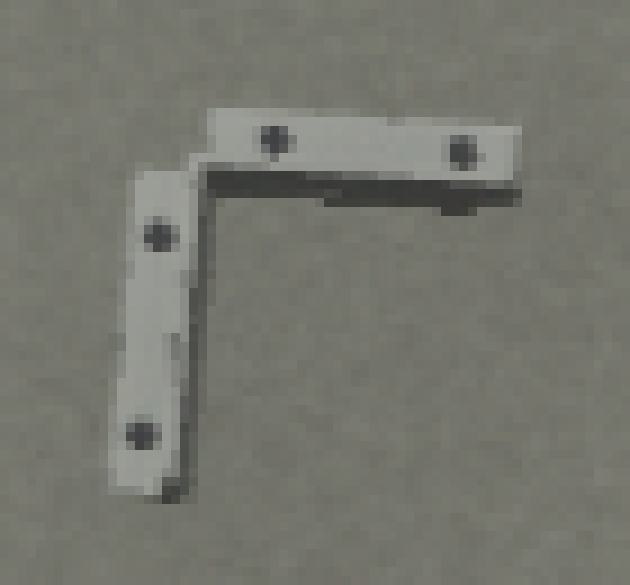

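The crop shows the inner top edges of the plates. The far plate's edge runs roughly from crop (210,172) to (520,182), and the left plate's from (200,180) to (182,490). I'll fit both as lines at z = 30 in both views.

```bash
cat >> h.py <<'E'
from scipy.spatial.transform import Rotation as Ro
def plan(wps):
    """wps: (x,y,z,jaw_yaw_deg) world -> shift cm in current tool axes, twist deg"""
    o=get_obs();p=np.array(o['position']);R=Ro.from_quat(o['tcp_rot']).as_matrix()
    jaw=np.degrees(np.arctan2(R[1,1],R[0,1]));q6=o['joint_pos'][5];q1=o['joint_pos'][0]
    print('t %.2f pos %s jaw %.1f tilt %.2f F %s w %.3f'%(o['t'],p.round(1),jaw,np.degrees(np.arccos(-R[2,2])),np.round(o['force'],1),o['grip_width']))
    for x,y,z,a in wps:
        d=R.T@(np.array([x,y,z])-p)/10
        tw=[]
        for k in(-180,0,180,-360,360):
            t=jaw-a+k; q=q6+np.radians(t)+np.arctan2(y,x)-q1
            if abs(q)<3.0: tw.append((abs(t),t,q))
        t=min(tw);print('%s -> %.2f %.2f %.2f tw %.1f (q6 %.2f)'%((x,y,z,a),*d,t[1],t[2]))
def corner_fit(c):
    W=cloud(c);g=c['frame'].mean(2);m=(W[...,2]>18)&(W[...,2]<45)
    H,Wd=g.shape
    return g
E
python3 - <<'E'
from h import *
c=shot('top');g=cv2.cvtColor(c['frame'],cv2.COLOR_BGR2GRAY).astype(float)
def cross(p,s0):  # strongest bright->dark subpixel (half level)
    d=np.diff(p);i=np.argmin(d[:])
    lo=p[i+1:i+4].min();hi=np.median(p[max(0,i-3):i]);th=(lo+hi)/2
    for k in range(max(0,i-2),i+3):
        if k+1<len(p) and p[k]>=th>p[k+1]: return s0+k+(p[k]-th)/(p[k]-p[k+1])
    return np.nan
far=[(u,cross(g[117:130,u],117)) for u in range(176,206)]
left=[(cross(g[v,163:178],163),v) for v in range(127,156)]
def fit(pts,z):
    P=ray_plane(c,[p for p in pts if not np.isnan(p).any()],z)[:,:2]
    for _ in range(4):
        vx,vy,x0,y0=cv2.fitLine(P.astype(np.float32),cv2.DIST_HUBER,0,.01,.01).ravel()
        r=(P-[x0,y0])@[-vy,vx]; P=P[abs(r)<max(2*np.std(r),.4)]
    return np.array([x0,y0]),np.array([vx,vy]),np.std(r),len(P)
pf,df,sf,nf=fit(far,30);pl,dl,sl,nl=fit(left,30)
af=np.degrees(np.arctan2(df[1],df[0]));al=np.degrees(np.arctan2(dl[1],dl[0]))
t=np.linalg.solve(np.c_[df,-dl],pl-pf);O=pf+t[0]*df
print('far ang',af,sf,nf,'left ang',al,sl,nl,'origin',O)
a=((af-90+90)%180-90+(al+90)%180-90)/2
for A in(a,):
    R=np.array([[np.cos(np.radians(A)),-np.sin(np.radians(A))],[np.sin(np.radians(A)),np.cos(np.radians(A))]])
    print('yaw',A,'home',O+R@[-62,-52], 'far end',O+R@[0,-104],'left end',O+R@[-110,0])
    for q in([0,-104,30],[-110,0,30],[0,0,30]):
        w=np.r_[O+R@q[:2],30]; T=np.array(c['world_to_cam']); v=T[:3,:3]@w+T[:3,3]
        print('px',v[:2]/v[2]*c['intrinsics'][0][0]+[c['intrinsics'][0][2],c['intrinsics'][1][2]])
print([round(float(v),1) for u,v in far][::3],[round(float(u),1) for u,v in left][::3])
E
```

```text
far ang 85.498566 0.24308727898909563 22 left ang -4.6903954 0.5278070713743525 25 origin [682.31824 229.08853]
yaw -4.5959167 home [616.35094395 182.22366299] far end [673.98493701 125.42293644] left end [572.67193484 237.90259911]
px [205.8229171  125.11173163]
px [168.9828596  158.31718215]
px [171.93309606 123.0332632 ]
[123.3, 123.7, 123.6, 123.6, 124.0, 124.1, 124.3, 124.5, 125.8, 124.7] [171.4, 171.6, 171.2, 170.6, 170.4, 170.5, 170.2, 169.7, 169.5, 169.6]
  return _methods._mean(a, axis=axis, dtype=dtype,
  ret = ret.dtype.type(ret / rcount)
```

```bash
cat >> h.py <<'E'
O=np.array([682.3,229.1]);A=-4.6;_r=np.radians(A)
RC=np.array([[np.cos(_r),-np.sin(_r)],[np.sin(_r),np.cos(_r)]])
def cw(x,y): return tuple((O+RC@[x,y]).round(1))
def wc(x,y): return (RC.T@(np.array([x,y])-O)).round(1)
E
python3 - <<'E'
from h import *
s=cw(-268,-244)
plan([(*s,150,85.4),(*s,10,85.4)])
print(wc(366,-135))
E
```

```text
t 0.30 pos [229.6 527.  231. ] jaw 66.5 tilt 0.03 F [0.  0.7 0.6] w 0.997
(np.float64(395.6), np.float64(7.4), 150, 85.4) -> -35.97 -41.01 8.12 tw -18.9 (q6 0.10)
(np.float64(395.6), np.float64(7.4), 10, 85.4) -> -35.98 -41.00 22.12 tw -18.9 (q6 0.10)
[-286.1 -388.3]
```

>>> arm_command(
  motion="0.6 -36 -41 8.1 -18.9;0.6 -36 -41 8.1 -18.9;0.6 -36 -41 8.1 -18.9;0.6 -36 -41 8.1 -18.9;0.6 -36 -41 8.1 -18.9;0.6 -36 -41 8.1 -18.9;0.6 -36 -41 8.1 -18.9;0.6 -36 -41 8.1 -18.9;0.6 -36 -41 8.1 -18.9;0.6 -36 -41 8.1 -18.9",
)

```text
t: 1.55
position: [396.8, 4.3, 149.9]
tcp_rot: [0.044, 0.999, -0.0, 0.0]
force: [0.2, 1.1, 1.1]
grip_width: 0.801
```

Run:
```python
from h import *
plan([(*cw(-268,-244),10,85.4),(*cw(-141,-244),10,85.4)])
```

```text
t 1.55 pos [396.8   4.3 149.9] jaw 85.0 tilt 0.06 F [0.2 1.1 1.1] w 0.801
(np.float64(395.6), np.float64(7.4), 10, 85.4) -> 0.14 0.32 13.99 tw -0.4 (q6 0.10)
(np.float64(522.2), np.float64(-2.8), 10, 85.4) -> -12.56 0.41 13.99 tw -0.4 (q6 0.07)
```

>>> arm_command(
  motion="0.6 0.1 0.3 6 -0.4;0.6 0.1 0.3 12 -0.4;0.6 0.1 0.3 14 -0.4;0.6 -0.8 0.3 14 -0.4;0.6 -2 0.3 14 -0.4;0.6 -3.2 0.4 14 -0.4;0.6 -4.4 0.4 14 -0.4;0.6 -5.6 0.4 14 -0.4;0.6 -6.8 0.4 14 -0.4;0.6 -8 0.4 14 -0.4",
)

```text
t: 2.8
position: [476.6, 1.1, 10.5]
tcp_rot: [0.04, 0.999, -0.001, -0.001]
force: [-6.8, 1.6, 4.3]
grip_width: 0.802
```

Run:
```python
from h import *
plan([(*cw(-141,-244),10,85.4)])
for n in ('top','side'):
  for o in whites(shot(n),30,60,(350,750,-100,250)): print(n,*o.values(),wc(*o['c']))
```

```text
t 2.80 pos [476.6   1.1  10.5] jaw 85.4 tilt 0.13 F [-6.8  1.6  4.3] w 0.802
(np.float64(522.2), np.float64(-2.8), 10, 85.4) -> -4.58 -0.02 0.05 tw -0.0 (q6 0.07)
top [269. 115.] 54.7 54.7 (700.8, -66.2) 61.3 17.9 68.2 [9. 7. 7.] [  42.1 -292.9]
side [345. 175.] 54.7 54.3 (735.4, -45.5) 29.4 13.2 -18.6 [20.  18.  18.5] [  75.  -269.5]
side [287. 192.] 48.0 46.5 (539.4, -17.7) 147.6 108.4 -4.1 [189. 195. 203.] [-122.6 -257.5]
side [339. 189.] 53.7 53.2 (691.5, -81.5) 43.2 14.1 -82.8 [19. 17. 17.] [  34.1 -308.9]
```

>>> arm_command(
  motion="0.6 -1.2 0 0 0;0.6 -2.3 0 0 0;0.6 -3.5 0 0 0;0.6 -4.6 0 0 0;0.6 -4.6 0 0 0;0.6 -3 0 0 0;0.6 1 0 -4 0;0.6 1 0 -10 0",
)

```text
t: 3.9
position: [463.5, 2.6, 109.2]
tcp_rot: [0.04, 0.999, -0.0, -0.003]
force: [2.8, 0.2, 0.8]
grip_width: 0.8
```

Run:
```python
from h import *
for n in ('top','side'):
  for o in whites(shot(n),30,60,(350,750,-200,250)): print(n,*o.values(),wc(*o['c']))
plan([(*cw(-68,-330),120,-4.6),(*cw(-68,-330),10,-4.6)])
```

```text
top [269. 115.] 54.0 54.1 (700.3, -69.3) 66.1 22.2 72.6 [7.5 8.5 7. ] [  41.9 -296. ]
top [255. 132.] 48.4 46.5 (643.4, -22.6) 102.2 31.9 83.1 [172.5 187.  198. ] [ -18.6 -254. ]
top [295. 224.] 54.2 52.4 (367.2, -135.3) 35.4 32.1 88.8 [46. 45. 46.] [-284.9 -388.5]
side [298. 187.] 47.6 46.1 (595.7, -21.9) 123.3 108.0 -5.8 [190. 196. 203.] [ -66.2 -257.1]
side [345. 175.] 55.3 55.3 (735.0, -46.7) 32.4 16.3 -27.3 [20. 18. 18.] [  74.6 -270.7]
side [346. 191.] 54.9 55.1 (709.1, -96.9) 73.8 31.2 -42.8 [19. 17. 17.] [  52.9 -322.8]
side [244. 246.] 53.3 52.2 (363.6, -138.8) 39.8 34.6 62.4 [33.5 31.  31. ] [-288.2 -392.3]
t 4.00 pos [473.6   0.9 117.2] jaw 85.4 tilt 0.91 F [ 0.4 -1.   0.5] w 0.799
(np.float64(588.1), np.float64(-94.4), 120, -4.6) -> -12.18 -8.58 -0.07 tw 90.0 (q6 1.49)
(np.float64(588.1), np.float64(-94.4), 10, -4.6) -> -12.01 -8.55 10.93 tw 90.0 (q6 1.49)
```

>>> arm_command(
  motion="0.8 -4 -3 0 10;0.8 -8 -6 0 20;0.8 -12.1 -9.1 0 30;0.8 -12.1 -9.1 0 40;0.8 -12.1 -9.1 0 50;0.8 -12.1 -9.1 0 60;0.8 -12.1 -9.1 0 70;0.8 -12.1 -9.1 0 80;0.8 -12.1 -9.1 3 90;0.8 -12.1 -9.1 6 90",
)

```text
t: 5.25
position: [589.6, -100.3, 59.4]
tcp_rot: [0.736, 0.677, 0.005, 0.008]
force: [0.1, -0.6, -0.6]
grip_width: 0.899
```

Run:
```python
from h import *
plan([(*cw(-67,-335),10,-4.6),(*cw(-67,-125),10,-4.6)])
for o in whites(shot('top'),30,60,(500,750,-100,250)): print(*o.values(),wc(*o['c']))
```

```text
t 5.25 pos [ 589.6 -100.3   59.4] jaw -4.7 tilt 1.15 F [ 0.1 -0.6 -0.6] w 0.899
(np.float64(588.6), np.float64(-99.4), 10, -4.6) -> 0.10 -0.20 4.94 tw -0.1 (q6 1.48)
(np.float64(605.5), np.float64(109.9), 10, -4.6) -> 21.10 -0.24 4.86 tw -0.1 (q6 1.83)
[248. 145.] 48.3 46.4 (597.5, -11.5) 124.0 89.5 -4.7 [82. 90. 95.] [ -65.2 -246.6]
```

>>> arm_command(
  motion="0.8 0 -0.2 4.9 0;0.8 1 -0.2 4.9 0;0.8 2.6 -0.2 4.9 0;0.8 4.3 -0.2 4.9 0;0.8 6 -0.2 4.9 0;0.8 7.7 -0.2 4.9 0;0.8 9.4 -0.2 4.9 0;0.8 11.1 -0.2 4.9 0;0.8 12.8 -0.2 4.9 0;0.8 14.5 -0.2 4.9 0",
)

```text
t: 6.55
position: [598.7, 45.5, 7.8]
tcp_rot: [0.735, 0.678, 0.004, 0.008]
force: [-1.2, -7.2, 2.8]
grip_width: 0.905
```

Run:
```python
from h import *
plan([(*cw(-67,-125),10,-4.6),(*cw(-67,-115),10,-4.6)])
for n in('top','side'):
  for o in whites(shot(n),36,60,(500,750,-100,250)): print(*o.values(),wc(*o['c']))
```

```text
t 6.55 pos [598.7  45.5   7.8] jaw -4.7 tilt 0.99 F [-1.2 -7.2  2.8] w 0.905
(np.float64(605.5), np.float64(109.9), 10, -4.6) -> 6.47 0.15 -0.24 tw -0.1 (q6 1.83)
(np.float64(606.3), np.float64(119.8), 10, -4.6) -> 7.47 0.15 -0.24 tw -0.1 (q6 1.85)
[264. 153.] 46.1 44.8 (581.1, 126.9) 69.9 67.0 84.8 [105. 109. 114.] [ -92.7 -110. ]
[292. 167.] 46.8 44.5 (612.5, 46.0) 69.6 42.2 3.0 [103.  106.5 111.5] [ -54.9 -188.1]
[339. 188.] 56.9 56.8 (692.3, -81.3) 42.0 9.7 -87.0 [19. 17. 17.] [  34.9 -308.6]
```

>>> arm_command(
  motion="0.8 1.5 0.1 -0.2 0;0.8 3 0.1 -0.2 0;0.8 4.5 0.1 -0.2 0;0.8 5.8 0.1 -0.2 0;0.8 6.4 0.1 -0.2 0;0.8 6.8 0.1 -0.2 0;0.8 7.0 0.1 -0.2 0;0.8 7.0 0.1 -0.2 0",
)

```text
t: 7.65
position: [604.5, 117.1, 9.9]
tcp_rot: [0.734, 0.679, 0.005, 0.006]
force: [-1.6, -6.3, 4.3]
grip_width: 0.9
```

Run:
```python
from h import *
plan([(*cw(-67,-115),10,-4.6)])
```

```text
t 7.65 pos [604.5 117.1   9.9] jaw -4.5 tilt 0.92 F [-1.6 -6.3  4.3] w 0.900
(np.float64(606.3), np.float64(119.8), 10, -4.6) -> 0.28 0.15 -0.00 tw 0.1 (q6 1.85)
```

Not in contact with the left plate yet, since the force is still at friction level. I'll creep forward.

>>> arm_command(
  motion="0.8 0.2 0 0 0;0.8 0.4 0 0 0;0.8 0.4 0 0 0",
)

```text
t: 8.02
position: [604.3, 119.8, 10.0]
tcp_rot: [0.735, 0.678, 0.003, 0.007]
force: [-3.1, -8.8, 2.0]
grip_width: 0.901
```

>>> arm_command(
  motion="0.8 0.2 0 0 0;0.8 0.4 0 0 0;0.8 0.4 0 0 0",
)

```text
t: 8.4
position: [603.9, 119.8, 10.1]
tcp_rot: [0.736, 0.677, -0.0, 0.01]
force: [-1.8, -16.3, 2.9]
grip_width: 0.898
```

Contact at y = 119.8, as predicted: the force rose to 16 N and motion stopped. Next I'll move round to the near side for the final push in x.

Run:
```python
from h import *
plan([(*cw(-67,-130),10,-4.6),(*cw(-165,-60),90,85.4),(*cw(-155,-55),10,85.4)])
```

```text
t 8.40 pos [603.9 119.8  10.1] jaw -4.8 tilt 1.12 F [ -1.8 -16.3   2.9] w 0.898
(np.float64(605.1), np.float64(104.9), 10, -4.6) -> -1.48 0.24 0.03 tw -0.2 (q6 1.82)
(np.float64(513.0), np.float64(182.5), 90, 85.4) -> 5.38 -9.47 -8.20 tw -90.2 (q6 0.42)
(np.float64(523.4), np.float64(186.7), 10, 85.4) -> 5.99 -8.58 -0.19 tw -90.2 (q6 0.42)
```

>>> arm_command(
  motion="0.6 -1.5 0 0 0;0.6 -2.5 0 -5 0;0.6 -1.5 -1 -8.2 -10;0.6 1 -4 -8.2 -20;0.6 4 -8 -8.2 -30;0.6 5.4 -9.5 -8.2 -40;0.6 5.4 -9.5 -8.2 -50;0.6 5.4 -9.5 -8.2 -60;0.6 5.4 -9.5 -8.2 -70;0.6 5.4 -9.5 -8.2 -80",
)

```text
t: 9.65
position: [512.6, 183.6, 90.2]
tcp_rot: [0.125, 0.992, -0.005, 0.007]
force: [0.1, -0.3, -0.7]
grip_width: 0.799
```

Run:
```python
from h import *
plan([(*cw(-160,-54),10,85.4),(*cw(-135,-54),10,85.4)])
for n in('top','side'):
  for o in whites(shot(n),36,60,(480,750,-100,280)): print(*o.values(),wc(*o['c']))
```

```text
t 9.65 pos [512.6 183.6  90.2] jaw 75.6 tilt 1.05 F [ 0.1 -0.3 -0.7] w 0.799
(np.float64(518.5), np.float64(188.1), 10, 85.4) -> -0.33 0.65 8.02 tw -9.8 (q6 0.43)
(np.float64(543.4), np.float64(186.1), 10, 85.4) -> -2.79 1.07 8.05 tw -9.8 (q6 0.41)
[192. 141.] 48.0 46.2 (614.8, 179.4) 124.3 101.7 -4.2 [172. 187. 198.] [-63.3 -55. ]
[269. 143.] 46.8 45.1 (614.8, 176.0) 126.5 108.9 -3.8 [184. 190. 198.] [-63.  -58.3]
[339. 188.] 54.4 54.0 (690.5, -81.2) 39.0 12.1 -86.9 [16.  14.5 15. ] [  33.1 -308.6]
```

>>> arm_command(
  motion="0.6 0 0.6 3 -9.8;0.6 0 0.6 6.5 -9.8;0.6 -0.1 0.6 8 -9.8;0.6 -0.8 0.7 8 -9.8;0.6 -1.5 0.8 8 -9.8;0.6 -2.1 0.9 8 -9.8;0.6 -2.5 1 8 -9.8;0.6 -2.8 1 8 -9.8",
)

```text
t: 10.75
position: [543.9, 185.0, 10.9]
tcp_rot: [0.043, 0.999, -0.006, 0.007]
force: [-0.5, 0.4, -0.9]
grip_width: 0.801
```

>>> arm_command(
  motion="0.6 -0.2 0 0 0;0.6 -0.4 0 0 0;0.6 -0.4 0 0 0",
)

```text
t: 11.12
position: [545.0, 184.8, 10.6]
tcp_rot: [0.043, 0.999, -0.006, 0.005]
force: [-6.6, 0.6, 5.6]
grip_width: 0.801
```

>>> arm_command(
  motion="0.6 -0.2 0 0 0;0.6 -0.4 0 0 0;0.6 -0.4 0 0 0",
)

```text
t: 11.5
position: [544.8, 184.7, 10.1]
tcp_rot: [0.042, 0.999, -0.006, 0.001]
force: [-10.6, 1.3, 7.4]
grip_width: 0.801
```

>>> arm_command(
  motion="0.6 -0.2 0 0 0;0.6 -0.5 0 0 0;0.6 -0.5 0 0 0",
)

```text
t: 11.88
position: [544.6, 184.4, 9.4]
tcp_rot: [0.042, 0.999, -0.006, -0.004]
force: [-13.1, 2.3, 9.4]
grip_width: 0.8
```

Run:
```python
from h import *
plan([(*cw(-135,-54),10,85.4)])
for n in('top','side'):
  for o in whites(shot(n),36,60,(480,750,-100,280)): print(*o.values(),wc(*o['c']))
```

```text
t 11.88 pos [544.6 184.4   9.4] jaw 85.2 tilt 0.82 F [-13.1   2.3   9.4] w 0.800
(np.float64(543.4), np.float64(186.1), 10, 85.4) -> 0.14 0.15 -0.06 tw -0.2 (q6 0.41)
[195. 139.] 48.2 46.3 (617.9, 163.2) 116.5 72.6 -1.0 [175. 190. 201.] [-58.9 -70.9]
[273. 144.] 46.9 45.2 (603.8, 176.1) 149.8 109.2 -3.6 [181. 186. 195.] [-74.  -59.1]
[339. 187.] 56.7 56.0 (692.4, -79.5) 45.2 14.5 -87.1 [17.  15.  15.5] [  34.8 -306.8]
```

>>> arm_command(
  motion="0.6 -0.3 0 0 0;0.6 -0.7 0 0 0;0.6 -0.8 0 0 0;0.6 0 0 0 0;0.6 1.5 0 -2 0;0.6 3 0 -8 0;0.6 8 6 -14 0;0.6 10 12 -14 0",
)

```text
t: 12.98
position: [468.3, 287.0, 145.1]
tcp_rot: [0.044, 0.999, -0.005, -0.0]
force: [2.1, 0.7, -0.1]
grip_width: 0.801
```

Run:
```python
from h import *
plan([(*cw(-135,-54),10,85.4)])
for n in('top','side'):
  c=shot(n)
  for o in whites(c,36,60,(480,750,-100,280)): print(*o.values(),wc(*o['c']))
  f=c['frame']; cr=f[95:190,140:240] if n=='top' else f[95:190,220:320]
  cv2.imwrite('pics/h_%s.png'%n,cr)
a=cv2.imread('pics/h_top.png');b=cv2.imread('pics/h_side.png')
cv2.imwrite('pics/home1.png',cv2.resize(np.hstack([a,b]),None,fx=4,fy=4,interpolation=cv2.INTER_CUBIC))
```

```text
t 12.97 pos [468.3 287.  145.1] jaw 85.0 tilt 0.58 F [ 2.1  0.7 -0.1] w 0.801
(np.float64(543.4), np.float64(186.1), 10, 85.4) -> -8.36 -9.26 13.60 tw -0.4 (q6 0.41)
[187. 143.] 48.0 46.3 (615.1, 181.2) 124.1 103.7 -4.8 [173. 188. 199.] [-63.1 -53.1]
[269. 143.] 46.8 45.2 (615.4, 176.0) 126.6 107.9 -4.3 [182. 188. 196.] [-62.4 -58.3]
[339. 188.] 55.6 55.6 (691.1, -81.5) 37.1 11.8 -82.8 [18. 16. 17.] [  33.7 -308.9]
```

View pics/home1.png

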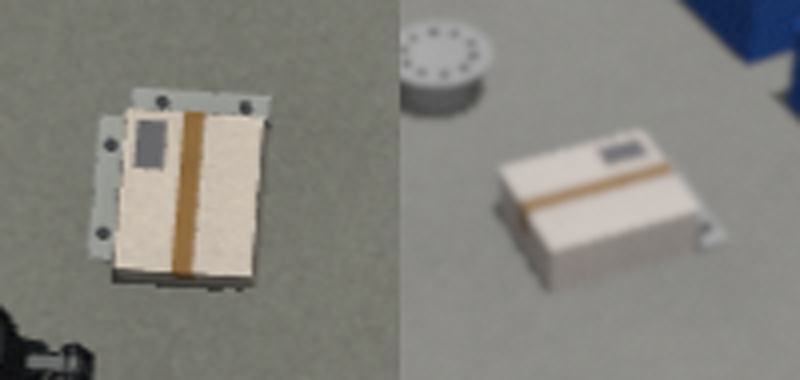

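The view shows the base flush along both flanges, with no gap at crop (125,110)–(115,265) or (130,112)–(265,120). It measures (-63,-53) in the corner frame, within the error of my fit. Largest carton next.

Run:
```python
from h import *
plan([(415.9,-286.1,130,72.3),(415.9,-286.1,6,72.3)])
```

```text
t 13.07 pos [466.4 291.2 144.5] jaw 85.5 tilt 0.49 F [ 1.  -0.8 -0.7] w 0.800
(415.9, -286.1, 130, 72.3) -> 0.55 -57.94 1.94 tw 13.2 (q6 -0.29)
(415.9, -286.1, 6, 72.3) -> 0.54 -57.83 14.34 tw 13.2 (q6 -0.29)
```

>>> arm_command(
  motion="1 0 -6 0 0;1 0 -12 0 0;1 0 -18 0 0;1 0 -24 0 0;1 0.2 -30 0 5;1 0.3 -36 0 10;1 0.5 -42 1.9 13.2;1 0.5 -48 1.9 13.2;1 0.5 -54 1.9 13.2;1 0.5 -57.9 1.9 13.2",
)

```text
t: 14.32
position: [416.0, -289.7, 130.3]
tcp_rot: [0.155, 0.988, -0.005, 0.0]
force: [-0.1, 0.1, -0.0]
grip_width: 1.002
```

Run:
```python
from h import *
plan([(415.9,-286.1,6,72.3)])
c=shot('side','s_large.png')
cv2.imwrite('pics/s_large.png',cv2.resize(c['frame'][150:384,180:450],None,fx=2.2,fy=2.2))
```

```text
t 14.32 pos [ 416.  -289.7  130.3] jaw 72.2 tilt 0.59 F [-0.1  0.1 -0. ] w 1.002
(415.9, -286.1, 6, 72.3) -> 0.15 0.46 12.42 tw -0.1 (q6 -0.29)
```

View pics/s_large.png

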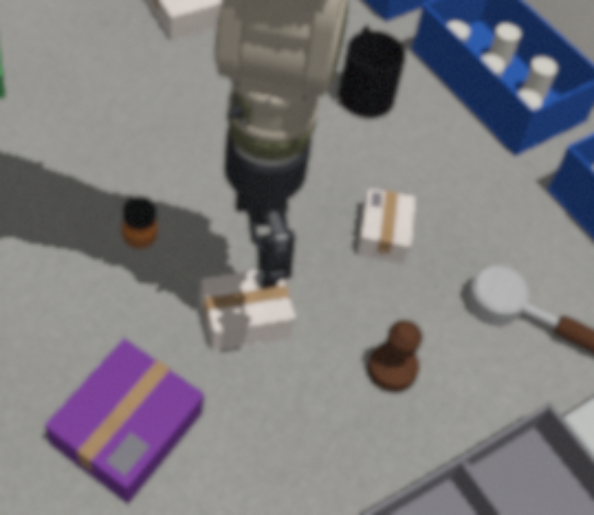

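The crop shows the gripper above the large carton at (248,310). The medium carton is at (387,222) and nothing else is near the fingers.

>>> arm_command(
  motion="1 0.1 0.4 3 0;1 0.1 0.4 7 0;1 0.1 0.4 10.5 0;1 0.1 0.4 12 0;1 0.1 0.4 12.3 0;-0.2 0.1 0.4 12.3 0;-1 0.1 0.4 12.3 0;-1 0.1 0.4 12.3 0;-1 0.1 0.4 12.3 0",
  squeeze=30,
)

```text
t: 15.5
position: [417.7, -292.2, 8.7]
tcp_rot: [0.156, 0.988, -0.008, 0.002]
force: [-0.3, 0.8, 5.7]
grip_width: 0.77
```

Run:
```python
from h import *
plan([(415.9,-286.1,6,72.3)])
```

```text
t 15.50 pos [ 417.7 -292.2    8.7] jaw 72.1 tilt 0.91 F [-0.3  0.8  5.7] w 0.770
(415.9, -286.1, 6, 72.3) -> 0.36 0.53 0.26 tw -0.2 (q6 -0.29)
```

Run:
```python
from h import *
for n in('top','side'):
  c=shot(n)
  for o in whites(c,25,60,(330,500,-380,-200)): print(n,*o.values())
  plan([])
print(get_obs()['joint_pos'],get_obs()['qd'],get_obs()['torque'])
```

```text
top [338. 214.] 46.5 44.5 (394.0, -266.3) 36.1 33.4 65.4 [82. 89. 95.]
t 15.55 pos [ 417.7 -292.2    8.7] jaw 72.1 tilt 0.91 F [-0.5  0.6  6.5] w 0.771
side [282. 291.] 44.5 43.3 (389.2, -286.7) 73.7 37.3 70.2 [113. 117. 123.]
side [309. 289.] 44.1 42.9 (448.3, -307.6) 59.8 14.8 70.3 [173.  181.  189.5]
t 15.60 pos [ 417.7 -292.2    8.7] jaw 72.1 tilt 0.91 F [-0.7  0.2  5.9] w 0.771
[-0.7621267   0.36335153 -0.47868038  0.71634389 -0.00989655 -0.44901825] [ 0.00029016  0.00126328  0.00053912  0.00107825  0.00042668 -0.00033919] [0.38885946 0.0258016  0.02509909]
```

>>> arm_command(
  motion="-1 0 0 -1 0;-1 0 0 -4 0;-1 0 0 -9 0;-1 0 0 -14 0;-1 0 0 -14 0;-1 0 0 -14 0",
)

```text
t: 16.35
position: [417.0, -289.6, 148.3]
tcp_rot: [0.156, 0.988, -0.007, 0.002]
force: [-0.2, -0.5, -2.7]
grip_width: 0.769
```

Run:
```python
from h import *
c=shot('side')
cv2.imwrite('pics/s_lift.png',cv2.resize(c['frame'][150:350,200:400],None,fx=3,fy=3))
plan([(615.3,181.4,150,85.2),(615.3,181.4,62,85.2)])
```

```text
t 16.40 pos [ 416.5 -289.2  147.4] jaw 72.0 tilt 0.81 F [-0.1 -0.1 -2.8] w 0.767
(615.3, 181.4, 150, 85.2) -> -4.42 50.89 -0.92 tw -13.2 (q6 0.37)
(615.3, 181.4, 62, 85.2) -> -4.38 51.01 7.88 tw -13.2 (q6 0.37)
```

View pics/s_lift.png

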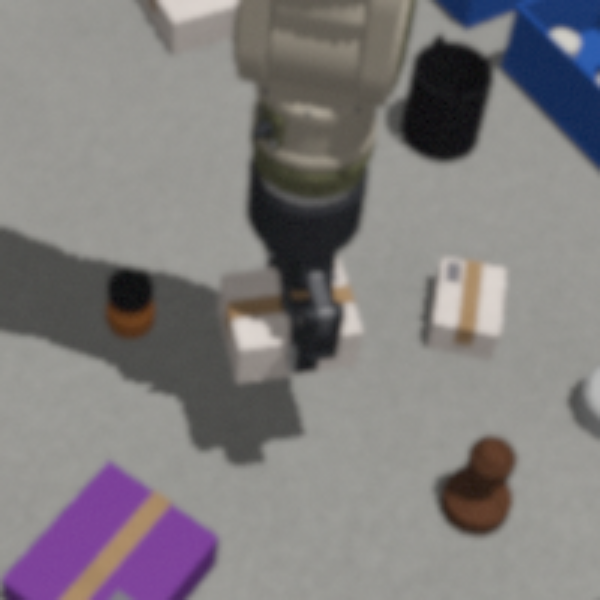

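>>> arm_command(
  motion="-1 -0.5 6 0 0;-1 -1 12 0 0;-1 -1.5 18 0 -3;-1 -2 24 0 -6;-1 -2.5 30 0 -9;-1 -3 36 0 -13.2;-1 -4 42 0 -13.2;-1 -4.4 47 1 -13.2;-1 -4.4 50 3 -13.2;-1 -4.4 50.9 5 -13.2",
)

```text
t: 17.65
position: [614.0, 182.4, 87.5]
tcp_rot: [0.04, 0.999, -0.007, -0.001]
force: [0.1, -0.9, -2.7]
grip_width: 0.768
```

Run:
```python
from h import *
plan([(615.3,181.4,62,85.2)])
```

```text
t 17.65 pos [614.  182.4  87.5] jaw 85.4 tilt 0.87 F [ 0.1 -0.9 -2.7] w 0.768
(615.3, 181.4, 62, 85.2) -> -0.15 -0.05 2.55 tw 0.2 (q6 0.37)
```

>>> arm_command(
  motion="-1 -0.1 0 1 0;-1 -0.1 0 2 0;-1 -0.1 0 2.5 0;-1 -0.1 0 2.5 0;-1 -0.1 0 2.5 0",
)

```text
t: 18.27
position: [615.5, 181.6, 63.4]
tcp_rot: [0.04, 0.999, -0.007, -0.001]
force: [-0.7, 0.2, -2.2]
grip_width: 0.764
```

Run:
```python
from h import *
plan([(615.3,181.4,62,85.2)])
a=shot('top')['frame'][90:190,135:245];b=shot('side')['frame'][80:180,210:320]
cv2.imwrite('pics/hov.png',cv2.resize(np.hstack([a,b]),None,fx=3.6,fy=3.6,interpolation=cv2.INTER_CUBIC))
```

```text
t 18.27 pos [615.5 181.6  63.4] jaw 85.4 tilt 0.84 F [-0.7  0.2 -2.2] w 0.764
(615.3, 181.4, 62, 85.2) -> 0.01 -0.02 0.14 tw 0.2 (q6 0.37)
```

View pics/hov.png

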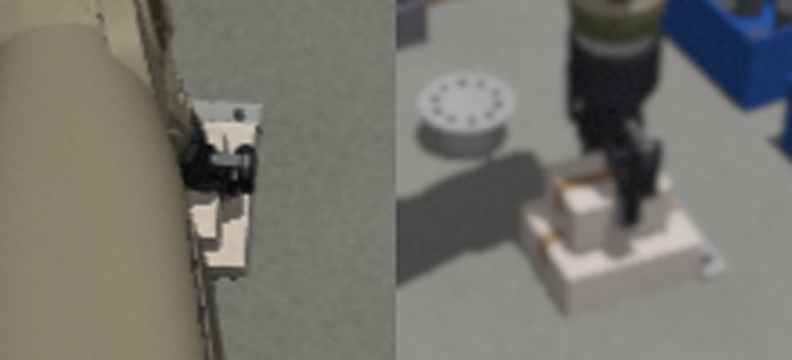

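The side view shows the carton hovering roughly centred over the base. I'll lower it slowly.

>>> arm_command(
  motion="-1 0 0 0.3 0;-1 0 0 0.55 0;-1 0 0 0.7 0;-1 0 0 0.8 0;-1 0 0 0.85 0;-1 0 0 0.85 0",
)

```text
t: 19.12
position: [615.5, 181.8, 55.1]
tcp_rot: [0.04, 0.999, -0.007, -0.001]
force: [-1.1, 0.5, -1.3]
grip_width: 0.769
```

>>> arm_command(
  motion="-1 0 0 0.05 0;-1 0 0 0.12 0;-1 0 0 0.15 0;-1 0 0 0.15 0",
)

```text
t: 19.62
position: [615.4, 181.8, 54.8]
tcp_rot: [0.04, 0.999, -0.007, -0.0]
force: [-4.3, 0.1, 6.9]
grip_width: 0.768
```

>>> arm_command(
  motion="0.75 0 0 0 0;0.75 0 0 0 0;0.75 0 0 0 0;0.75 0 0 -1.5 0;0.75 0 0 -5 0;0.75 0 0 -10 0;0.75 0 -5 -11 0;0.75 0 -11 -11 0;0.75 0 -17 -11 0;0.75 0 -23 -11 0",
)

```text
t: 20.88
position: [597.2, -47.6, 169.6]
tcp_rot: [0.04, 0.999, -0.007, 0.001]
force: [1.1, 0.2, -0.2]
grip_width: 0.875
```

Run:
```python
from h import *
plan([(616.1,-266.6,130,-41.6),(616.1,-266.6,130,138.4)])
for n in('top','side'):
  c=shot(n)
  for o in whites(c,25,120,(480,760,80,280)): print(n,*o.values(),wc(*o['c']))
  W=cloud(c);m=(abs(W[...,2]-46.5)<5)&(W[...,0]>530)&(W[...,0]<700)&(W[...,1]>110)&(W[...,1]<250)
  p=ray_plane(c,np.argwhere(m)[:,::-1],46.);print('base',cv2.minAreaRect(p[:,:2].astype(np.float32)),m.sum())
  cv2.imwrite('pics/p1%s.png'%n,c['frame'])
```

```text
t 20.88 pos [597.2 -47.6 169.6] jaw 85.4 tilt 0.84 F [ 1.1  0.2 -0.2] w 0.875
(616.1, -266.6, 130, -41.6) -> -3.63 -21.62 4.28 tw -53.0 (q6 -1.25)
(616.1, -266.6, 130, 138.4) -> -3.63 -21.62 4.28 tw -53.0 (q6 -1.25)
top [187. 143.] 90.5 90.0 (611.7, 181.0) 89.3 66.3 -5.1 [165. 179. 190.] [-66.5 -53.6]
base ((615.6588134765625, 181.23641967773438), (104.53575134277344, 124.40644073486328), 85.37425231933594) 598
side [269. 142.] 88.8 89.3 (611.9, 176.7) 92.6 73.7 -4.4 [171. 178. 188.] [-66.  -57.9]
base ((615.1476440429688, 174.66830444335938), (105.26488494873047, 127.42996978759766), 82.87223052978516) 372
```

The large carton lies about 3.7 mm short of centre along x. That matches the arm's position error when it gripped, so the camera and arm frames agree. I'll nudge it in +x, with the base backed by the far plate.

Run:
```python
from h import *
plan([(530,188,110,85.4),(543,187,60,85.4)])
```

```text
t 20.98 pos [597.1 -51.7 169.5] jaw 85.0 tilt 0.94 F [-1.1  1.6  0.3] w 0.875
(530, 188, 110, 85.4) -> 8.80 23.38 5.55 tw -0.4 (q6 0.42)
(543, 187, 60, 85.4) -> 7.50 23.48 10.55 tw -0.4 (q6 0.41)
```

>>> arm_command(
  motion="-0.2 4 6 0 0;-0.2 8.8 12 0 0;-0.2 8.8 18 0 0;-0.2 8.8 23.3 3 0;-0.2 8.8 23.4 7 0;-0.2 8.3 23.4 10 0;-0.2 7.5 23.4 10.5 0;-0.2 7.5 23.4 10.5 0",
)

```text
t: 21.98
position: [544.3, 186.4, 61.6]
tcp_rot: [0.044, 0.999, -0.008, 0.001]
force: [-0.1, -0.1, 0.7]
grip_width: 0.401
```

Run:
```python
from h import *
plan([(561.5,185.4,60,85.4)])
```

```text
t 21.98 pos [544.3 186.4  61.6] jaw 85.0 tilt 0.93 F [-0.1 -0.1  0.7] w 0.401
(561.5, 185.4, 60, 85.4) -> -1.72 0.05 0.16 tw -0.4 (q6 0.40)
```

>>> arm_command(
  motion="-0.2 -0.8 0 0 -0.4;-0.2 -1.2 0 0 -0.4;-0.2 -1.5 0 0 -0.4;-0.2 -1.7 0 0 -0.4;-0.2 -1.7 0 0 -0.4",
)

```text
t: 22.6
position: [561.1, 184.8, 61.6]
tcp_rot: [0.041, 0.999, -0.008, 0.001]
force: [-1.2, -0.1, 1.3]
grip_width: 0.401
```

>>> arm_command(
  motion="0.5 1 0 0 0;0.5 3 0 -2 0;0.5 3 -2 -7 0;0.5 3 -8 -10 0;0.5 1 -14 -10 -10;0.5 -1 -20 -10 -20;0.5 -3 -26 -10 -30;0.5 -5 -32 -10 -40;0.5 -5 -38 -10 -50;0.5 -5 -44 -10 -53",
)

```text
t: 23.85
position: [575.8, -246.2, 168.5]
tcp_rot: [-0.411, 0.912, -0.008, -0.002]
force: [0.2, -0.4, -0.0]
grip_width: 0.748
```

```bash
cat >> h.py <<'E'
def lvl(c,zc,box):
    W=cloud(c);m=(abs(W[...,2]-zc)<5)&(W[...,0]>box[0])&(W[...,0]<box[1])&(W[...,1]>box[2])&(W[...,1]<box[3])
    n,l,s,_=cv2.connectedComponentsWithStats(m.astype(np.uint8),connectivity=4);i=1+np.argmax(s[1:,4])
    (x,y),(a,b),t=cv2.minAreaRect(ray_plane(c,np.argwhere(l==i)[:,::-1],zc)[:,:2].astype(np.float32))
    if a<b:a,b,t=b,a,t+90
    return 'z%g c (%.1f %.1f) %.1fx%.1f ang %.1f'%(zc,x,y,a,b,(t+90)%180-90)
E
python3 - <<'E'
from h import *
plan([(616.1,-266.6,100,-41.6),(616.1,-266.6,5,-41.6)])
for n in('top','side'):
  c=shot(n);B=(520,720,100,260)
  print(n,lvl(c,46,B),lvl(c,90,B))
E
```

```text
t 23.85 pos [ 575.8 -246.2  168.5] jaw 138.5 tilt 0.96 F [ 0.2 -0.4 -0. ] w 0.748
(616.1, -266.6, 100, -41.6) -> -1.22 -4.29 6.89 tw 0.1 (q6 -1.25)
(616.1, -266.6, 5, -41.6) -> -1.32 -4.17 16.39 tw 0.1 (q6 -1.25)
top z46 c (615.7 181.1) 124.4x104.5 ang -4.8 z90 c (614.4 181.2) 89.3x65.9 ang -4.7
side z46 c (615.7 175.6) 126.8x107.5 ang -6.0 z90 c (613.7 176.8) 91.7x70.6 ang -4.8
```

Centred to within about 1.3 mm, and the base hasn't moved. Medium carton next.

>>> arm_command(
  motion="1 -0.7 -2.2 3 0;1 -1.2 -4.2 6.9 0;1 -1.2 -4.2 8.5 0;1 -1.2 -4.2 8.5 0;1 -1.2 -4.2 8.5 0",
)

```text
t: 24.58
position: [614.9, -271.1, 85.3]
tcp_rot: [-0.407, 0.913, -0.01, -0.002]
force: [0.1, -0.1, 0.2]
grip_width: 1.0
```

Run:
```python
from h import *
plan([(616.1,-266.6,4,-41.6)])
```

```text
t 24.57 pos [ 614.9 -271.1   85.3] jaw 138.0 tilt 1.15 F [ 0.1 -0.1  0.2] w 1.000
(616.1, -266.6, 4, -41.6) -> -0.52 0.34 8.12 tw -0.4 (q6 -1.25)
```

>>> arm_command(
  motion="1 -0.5 0.3 3 -0.4;1 -0.5 0.3 5.5 -0.4;1 -0.5 0.3 6.5 -0.4;1 -0.5 0.3 6.5 -0.4;1 -0.5 0.3 6.5 -0.4",
)

```text
t: 25.2
position: [617.2, -267.2, 21.9]
tcp_rot: [-0.41, 0.912, -0.011, -0.002]
force: [-0.3, 0.6, -0.7]
grip_width: 1.002
```

Run:
```python
from h import *
plan([(616.1,-266.6,4,-41.6)])
```

```text
t 25.20 pos [ 617.2 -267.2   21.9] jaw 138.4 tilt 1.25 F [-0.3  0.6 -0.7] w 1.002
(616.1, -266.6, 4, -41.6) -> 0.01 0.15 1.79 tw 0.0 (q6 -1.25)
```

>>> arm_command(
  motion="1 0 0.1 1 0;1 0 0.1 1.8 0;1 0 0.1 1.8 0;-0.2 0 0.1 1.8 0;-1 0 0.1 1.8 0;-1 0 0.1 1.8 0;-1 0 0.1 1.8 0;-1 0 0.1 1.8 0",
  squeeze=30,
)

```text
t: 26.2
position: [617.0, -267.3, 4.5]
tcp_rot: [-0.41, 0.912, -0.011, -0.001]
force: [0.3, -0.9, 3.4]
grip_width: 0.65
```

Run:
```python
from h import *
plan([(616.1,-266.6,4,-41.6)])
```

```text
t 26.20 pos [ 617.  -267.3    4.5] jaw 138.4 tilt 1.30 F [ 0.3 -0.9  3.4] w 0.650
(616.1, -266.6, 4, -41.6) -> 0.01 0.11 0.04 tw 0.0 (q6 -1.25)
```

>>> arm_command(
  motion="-1 0 0 -1 0;-1 0 0 -4 0;-1 0 0 -9 0;-1 0 0 -14 0;-1 0 0 -15 0",
)

```text
t: 26.82
position: [617.7, -264.8, 159.1]
tcp_rot: [-0.41, 0.912, -0.014, 0.001]
force: [0.4, -0.6, -2.5]
grip_width: 0.652
```

Run:
```python
from h import *
plan([(614.6,181.3,145,85.3),(614.6,181.3,102,85.3)])
```

```text
t 26.82 pos [ 617.7 -264.8  159.1] jaw 138.4 tilt 1.60 F [ 0.4 -0.6 -2.5] w 0.652
(614.6, 181.3, 145, 85.3) -> -33.16 29.86 0.29 tw 53.1 (q6 0.37)
(614.6, 181.3, 102, 85.3) -> -33.21 29.98 4.59 tw 53.1 (q6 0.37)
```

>>> arm_command(
  motion="-1 -4 3.6 0 5;-1 -8 7.2 0 11;-1 -12 10.8 0 17;-1 -16 14.4 0 23;-1 -20 18 0 29;-1 -24 21.6 0 35;-1 -28 25.2 0 41;-1 -31 28 0 47;-1 -32.7 29.4 0 53.1;-1 -33.2 29.9 0 53.1",
)

```text
t: 28.08
position: [613.2, 183.2, 146.3]
tcp_rot: [0.039, 0.999, -0.012, 0.005]
force: [0.5, 0.1, -2.4]
grip_width: 0.651
```

Run:
```python
from h import *
plan([(614.6,181.3,102,85.3)])
```

```text
t 28.07 pos [613.2 183.2 146.3] jaw 85.5 tilt 1.56 F [ 0.5  0.1 -2.4] w 0.651
(614.6, 181.3, 102, 85.3) -> -0.10 -0.07 4.44 tw 0.2 (q6 0.37)
```

>>> arm_command(
  motion="-1 -0.1 -0.1 1.5 0.2;-1 -0.1 -0.1 3 0.2;-1 -0.1 -0.1 4 0.2;-1 -0.1 -0.1 4.4 0.2;-1 -0.1 -0.1 4.4 0.2;-1 -0.1 -0.1 4.4 0.2",
)

```text
t: 28.82
position: [615.1, 181.0, 103.0]
tcp_rot: [0.041, 0.999, -0.012, 0.006]
force: [-0.3, 0.1, -1.7]
grip_width: 0.653
```

Run:
```python
from h import *
plan([(614.6,181.3,95,85.3)])
```

```text
t 28.82 pos [615.1 181.  103. ] jaw 85.3 tilt 1.58 F [-0.3  0.1 -1.7] w 0.653
(614.6, 181.3, 95, 85.3) -> 0.06 0.05 0.80 tw -0.0 (q6 0.37)
```

>>> arm_command(
  motion="-1 0 0 0.3 0;-1 0 0 0.5 0;-1 0 0 0.65 0;-1 0 0 0.75 0;-1 0 0 0.8 0;-1 0 0 0.85 0;-1 0 0 0.85 0",
)

```text
t: 29.7
position: [615.2, 180.7, 95.1]
tcp_rot: [0.041, 0.999, -0.012, 0.006]
force: [-1.3, -0.6, 4.1]
grip_width: 0.654
```

>>> arm_command(
  motion="0.6 0 0 0 0;0.6 0 0 0 0;0.6 0 0 0 0;0.6 0 0 -1.5 0;0.6 0 0 -4.5 0;0.6 0 0 -7.5 0;0.6 4 5 -7.5 0;0.6 8 10 -7.5 0;0.6 13 14 -7.5 0;0.6 17 16 -7.5 0",
)

```text
t: 30.95
position: [456.8, 358.0, 165.0]
tcp_rot: [0.04, 0.999, -0.012, 0.007]
force: [-0.2, -0.1, -0.7]
grip_width: 0.803
```

Run:
```python
from h import *
plan([(426.3,338.5,100,77.5)])
B=(520,720,100,260)
for n in('top','side'):
  c=shot(n)
  print(n,lvl(c,46,B),lvl(c,90,B),lvl(c,128,B),lvl(c,32,(370,480,290,390)))
```

```text
t 30.95 pos [456.8 358.  165. ] jaw 85.4 tilt 1.55 F [-0.2 -0.1 -0.7] w 0.803
(426.3, 338.5, 100, 77.5) -> 2.97 -2.04 6.51 tw 7.9 (q6 0.89)
top z46 c (615.7 181.2) 124.3x104.3 ang -4.8 z90 c (614.0 180.3) 88.5x64.7 ang -5.4 z128 c (613.3 180.2) 72.8x56.4 ang -4.3 z32 c (426.5 339.3) 58.2x46.5 ang -12.2
side z46 c (615.4 174.7) 126.9x107.3 ang -7.1 z90 c (613.0 175.9) 90.6x69.1 ang -5.2 z128 c (612.8 175.0) 76.9x62.8 ang -4.1 z32 c (425.7 336.8) 60.0x53.2 ang -17.4
```

>>> arm_command(
  motion="0.5 1.5 -1 2 4;0.5 3 -2 5 7.9;0.5 3 -2 8 7.7;0.5 3 -2 9 7.7;0.5 3 -2 9 7.7;0.5 3 -2 9 7.7",
)

```text
t: 31.8
position: [424.7, 339.1, 76.5]
tcp_rot: [0.105, 0.994, -0.011, 0.007]
force: [-0.5, 0.7, 1.4]
grip_width: 0.748
```

Run:
```python
from h import *
plan([(426.5,339.2,22,77.7)])
```

```text
t 31.80 pos [424.7 339.1  76.5] jaw 77.9 tilt 1.51 F [-0.5  0.7  1.4] w 0.748
(426.5, 339.2, 22, 77.7) -> -0.09 0.15 5.45 tw 0.2 (q6 0.89)
```

>>> arm_command(
  motion="0.7 -0.1 0.1 2 0.2;0.7 -0.1 0.1 4.5 0.2;0.7 -0.1 0.1 5.4 0.2;0.7 -0.1 0.1 5.4 0.2;0.7 -0.1 0.1 5.4 0.2",
)

```text
t: 32.42
position: [427.3, 339.1, 23.6]
tcp_rot: [0.107, 0.994, -0.01, 0.008]
force: [0.0, -0.4, 0.3]
grip_width: 0.851
```

Run:
```python
from h import *
plan([(426.5,339.2,2.5,77.7)])
```

```text
t 32.42 pos [427.3 339.1  23.6] jaw 77.7 tilt 1.51 F [ 0.  -0.4  0.3] w 0.851
(426.5, 339.2, 2.5, 77.7) -> 0.12 0.03 2.11 tw 0.0 (q6 0.89)
```

>>> arm_command(
  motion="0.7 0.1 0 1 0;0.7 0.1 0 1.8 0;0.7 0.1 0 2.1 0;0.7 0.1 0 2.1 0;-0.5 0.1 0 2.1 0;-1 0.1 0 2.1 0;-1 0.1 0 2.1 0;-1 0.1 0 2.1 0;-1 0.1 0 2.1 0",
  squeeze=25,
)

```text
t: 33.55
position: [426.9, 339.1, 3.1]
tcp_rot: [0.107, 0.994, -0.01, 0.008]
force: [-1.1, -0.5, 6.1]
grip_width: 0.538
```

Run:
```python
from h import *
plan([(426.5,339.2,2.5,77.7)])
```

```text
t 33.55 pos [426.9 339.1   3.1] jaw 77.7 tilt 1.50 F [-1.1 -0.5  6.1] w 0.538
(426.5, 339.2, 2.5, 77.7) -> 0.04 0.00 0.06 tw 0.0 (q6 0.89)
```

>>> arm_command(
  motion="-1 0 0 -1 0;-1 0 0 -4 0;-1 0 0 -9 0;-1 0 0 -15 0;-1 0 0 -19 0;-1 0 0 -19.5 0",
)

```text
t: 34.3
position: [425.6, 344.4, 201.7]
tcp_rot: [0.107, 0.994, -0.008, 0.011]
force: [0.0, -0.4, -2.2]
grip_width: 0.535
```

Run:
```python
from h import *
plan([(614.6,180.8,180,85.3),(614.6,180.8,140,85.3)])
```

```text
t 34.30 pos [425.6 344.4 201.7] jaw 77.7 tilt 1.56 F [ 0.  -0.4 -2.2] w 0.535
(614.6, 180.8, 180, 85.3) -> -21.88 -11.93 2.85 tw -7.6 (q6 0.37)
(614.6, 180.8, 140, 85.3) -> -21.79 -11.87 6.85 tw -7.6 (q6 0.37)
```

>>> arm_command(
  motion="-1 -4 -2.2 0.4 -2;-1 -8 -4.4 0.8 -4;-1 -12 -6.6 1.2 -6;-1 -16 -8.8 1.6 -7.6;-1 -19.5 -10.7 2 -7.6;-1 -21.3 -11.6 2.4 -7.6;-1 -21.8 -11.9 2.8 -7.6;-1 -21.8 -11.9 2.8 -7.6",
)

```text
t: 35.3
position: [612.7, 181.7, 179.5]
tcp_rot: [0.041, 0.999, -0.009, 0.009]
force: [0.7, -0.4, -1.2]
grip_width: 0.537
```

Run:
```python
from h import *
plan([(614.6,180.8,139,85.3)])
```

```text
t 35.30 pos [612.7 181.7 179.5] jaw 85.3 tilt 1.47 F [ 0.7 -0.4 -1.2] w 0.537
(614.6, 180.8, 139, 85.3) -> -0.12 -0.01 4.05 tw 0.0 (q6 0.37)
```

>>> arm_command(
  motion="-1 -0.1 0 1.5 0;-1 -0.1 0 3 0;-1 -0.1 0 3.8 0;-1 -0.1 0 4 0;-1 -0.1 0 4 0;-1 -0.1 0 4 0",
)

```text
t: 36.05
position: [614.8, 180.9, 140.1]
tcp_rot: [0.041, 0.999, -0.009, 0.01]
force: [0.2, -0.7, 0.2]
grip_width: 0.538
```

Run:
```python
from h import *
plan([(614.6,180.8,131.5,85.3)])
```

```text
t 36.05 pos [614.8 180.9 140.1] jaw 85.3 tilt 1.50 F [ 0.2 -0.7  0.2] w 0.538
(614.6, 180.8, 131.5, 85.3) -> 0.04 0.00 0.86 tw 0.0 (q6 0.37)
```

>>> arm_command(
  motion="-1 0 0 0.3 0;-1 0 0 0.5 0;-1 0 0 0.65 0;-1 0 0 0.75 0;-1 0 0 0.82 0;-1 0 0 0.88 0;-1 0 0 0.88 0",
)

```text
t: 36.92
position: [614.9, 180.8, 131.3]
tcp_rot: [0.041, 0.999, -0.009, 0.01]
force: [-0.2, 0.4, -1.8]
grip_width: 0.532
```

>>> arm_command(
  motion="-1 0 0 0.06 0;-1 0 0 0.12 0;-1 0 0 0.12 0",
)

```text
t: 37.3
position: [615.1, 180.8, 131.1]
tcp_rot: [0.041, 0.999, -0.009, 0.01]
force: [-2.4, 0.1, 5.9]
grip_width: 0.531
```

Contact at 5.9 N. Releasing now.

>>> arm_command(
  motion="0.4 0 0 0 0;0.4 0 0 0 0;0.4 0 0 0 0;0.4 0 0 -1.5 0;0.4 0 0 -4.5 0;0.4 0 0 -7.5 0;0.4 4 5 -7.5 0;0.4 8 10 -7.5 0;0.4 13 14 -7.5 0;0.4 16 16 -7.5 0",
)

```text
t: 38.55
position: [465.4, 356.5, 201.2]
tcp_rot: [0.04, 0.999, -0.008, 0.011]
force: [-0.3, -0.7, -0.0]
grip_width: 0.701
```

Run:
```python
from h import *
plan([])
B=(520,720,100,260)
for n in('top','side'):
  c=shot(n)
  print(n,lvl(c,46,B),lvl(c,90,B),lvl(c,128,B),lvl(c,160,B))
  if n=='top':
    for o in whites(c,10,120): print(*o.values())
  cv2.imwrite('pics/f_%s.png'%n,c['frame'])
a=cv2.imread('pics/f_top.png');b=cv2.imread('pics/f_side.png')
cv2.imwrite('pics/final.png',np.hstack([cv2.resize(a[80:200,130:250],(400,400),interpolation=cv2.INTER_CUBIC),cv2.resize(b[60:180,210:330],(400,400),interpolation=cv2.INTER_CUBIC)]))
```

```text
t 38.55 pos [465.4 356.5 201.2] jaw 85.5 tilt 1.53 F [-0.3 -0.7 -0. ] w 0.701
top z46 c (615.7 181.2) 124.4x104.3 ang -4.8 z90 c (599.6 182.1) 66.2x59.1 ang 89.0 z128 c (612.2 179.7) 71.4x54.6 ang -5.4 z160 c (613.4 180.3) 58.7x46.4 ang -1.0
[270. 103.] 84.5 85.9 (727.6, -77.5) 76.7 76.3 16.6 [26. 25. 24.]
[377. 123.] 35.7 34.1 (671.4, -401.3) 60.3 58.4 -3.0 [166. 172. 170.]
[189. 147.] 79.5 78.8 (591.7, 163.7) 97.5 46.9 -43.7 [85.5 93.  98.5]
[115. 155.] 44.1 42.2 (583.1, 397.5) 86.6 85.2 89.0 [150. 156. 154.]
[385. 171.] 84.2 84.8 (520.2, -415.3) 32.7 32.1 -3.4 [19. 35. 59.]
[294. 224.] 54.0 52.4 (365.7, -135.3) 35.4 35.1 88.8 [46. 46. 47.]
[177. 257.] 48.2 46.3 (277.1, 212.3) 124.4 103.3 72.8 [ 64. 139.  42.]
[365. 264.] 48.2 46.4 (244.3, -340.3) 123.3 104.1 24.8 [156.  75. 131.]
[119. 259.] 46.6 45.4 (277.7, 386.1) 102.1 13.6 30.3 [59. 23. 49.]
side z46 c (615.8 176.2) 126.8x106.2 ang -6.0 z90 c (613.4 174.5) 91.2x67.9 ang -7.9 z128 c (613.2 173.6) 74.7x59.5 ang -9.8 z160 c (614.7 176.4) 60.7x52.5 ang -7.5
```

View pics/final.png

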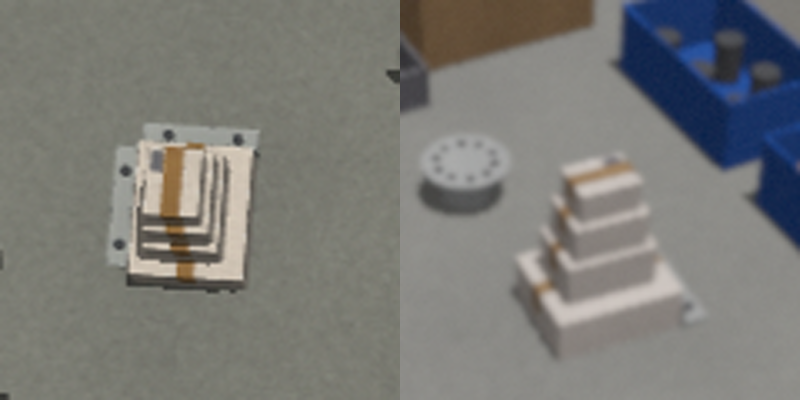

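The column stands square and centred, the base is flush and the gripper is clear. Handing in.

```bash
python3 -c "
from rig import *
print(finish_job())"
```

```text
the job is handed in; nothing more can be done
None
```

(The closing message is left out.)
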